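# Change colour at the mosaic bench: blue tray in, yellow tray out

### The arm

A 6-joint arm with a two-finger parallel gripper is mounted at the origin on the work surface. World frame = base frame: x ahead of the robot, y to its left, z up, the work surface at z = 0. Lengths are in m, angles in degrees, forces in N, time in s.
With the tool pointing down it reaches from about 0.3 to 0.75 m from the base axis. Payload 8.5 kg.
Tool frame: the origin (TCP) lies at the very end of the fingers, on their centre line; the grasp point (between the pads) lies 19 mm behind it (env.pinch_z is the distance from the TCP to the grasp point, in m); z points along the fingers, y is the line along which they close (so a half turn about z gives the same grasp; the last joint's range is limited). The gripper opens to 85 mm and grips with 20 to 120 N. Pads are 22 mm wide; open, the fingers measure 114 mm over their backs; the gripper's body (76 mm by 85 mm) begins 54 mm behind the grasp point. The pads swing forward as they close: fully open they stand 13 mm farther back than shut.
Start: joints at [-86.706, 21.807, 74.336, -0, 83.858, -12.336], TCP at [0.148, -0.53, 0.231] pointing down, gripper open.
Joint ranges: [-178.18, 178.18], [-50.72, 133.34], [12.68, 142.11], [-81.47, 261.47], [9.98, 163.14], [-165.26, 165.26]. Speed limits (degrees/s): [136.94, 136.94, 180, 180, 180, 180].

### API

Orientations are given as a 3x3 rotation matrix whose columns are the frame's x, y, z axes.
In Python, from rig import env, viewer gives the robot as it stands.
- The arm moves only by the tool drive_tool, never from a script. Its argument "series" is a list of rows, each a list of 3 entries, a list of its own where there are three numbers: the shift along the tool's x, y, z in m, then the turn about the tool's z in degrees, then the finger opening in m, from 0 to 0.0854. A call has 1 to 20 rows; each row is the pose to reach, as a shift and turn from the pose commanded when the call began, along the tool's axes at that moment; what a row does not reach only later rows make up. A row lasts 1/10 s, in which the tool goes at most 50 mm and 8.59 degrees, less where a joint would pass 70% of its speed; a pose out of reach is approached as far as the arm can. A call with a gripper value outside its range is refused whole. The fingers move at their own pace and stop on an object; "newtons" is the grip in N (left out, the last holds). Time passes only in rows, so rows that repeat a pose let the fingers close. It gives the time, the measured TCP pose, the force, the opening and the grip force at its end, in the units of the state.
- env.observe(): the state, without advancing time (a new reading comes with each control period).
- viewer.get_image(name): name is "side" or "top" or "wrist"; returns a dict with "img" (400x640x3 uint8, red, green, blue), "depth" (400x640 float32, m along the optical axis (not along the pixel's ray), 0 where there is no reading), "camera_matrix" (3x3 intrinsics, pixels), "rvec" (rotation vector, rad) and "tvec" (3), from world to camera coordinates, as OpenCV has them. Camera axes: x right, y down, z forward; pixel columns grow to the right and rows downward; lengths in m; the calibration is good to about 2 mm. A picture is of the moment at which its call begins.
- env.close_job(): hands the job in; it is judged then, once.
The state is a dict: "time_s": time; "q": joint angles; "qvel": joint speeds; "joint_efforts": joint torques, N m; "position": TCP position; "tool_rot": TCP orientation; "ft_force": force on the tool from outside, world axes, zero at the start; "wrist_torque": the same for the moment, N m; "grip_width": finger opening in m; "gripper_force": force on a finger pad.
Only numpy, scipy, OpenCV 4.12 (cv2) and the standard library are available. Lean on these libraries where they do the work, as an engineer would, in place of code of your own. Each camera call takes 0.05 s, during which the arm holds its last target. There are 200 camera calls.

### The job

At the mosaic bench, push the blue tile tray fully home into the sorting rack; then hook a fingertip behind the front lip of the yellow tray and draw it out as far as it goes, without pinching either tray's lip. Never have the yellow tray out while the blue one is open. Leave the green tray shut, the jar of beads standing upright in the yellow tray, and everything else on the table where it is; lift nothing.

Things in the scene. Friction and masses are not known exactly. Their poses are not given: they have to be found in the camera images.
- rack: Low plywood sorting rack fixed on the table, 240 mm deep (x), 310 mm wide (y), cheeks to 62 mm and back board to 82 mm above the table, with three sliding trays side by side 96 mm apart (middle one at y = 0), colours in any order. Origin: centre of its underside. Trays draw out along its -x; a home tray's lip front is 108 mm in front of the origin. The 120 mm in front of the trays are clear.
- yellow_tray (a joint): How far the yellow tray is drawn out, m: 0 = home (against its stop), 0.12 = fully out (against its stop). The tray to draw out; starts home or a few mm open; the jar of beads stands in it. It is an open aluminium tray, 200 mm long, 72 mm wide, filled with yellow mosaic tiles; runs with about 2 N friction and stays where it is left.
- yellow_lip_back: Rear plate of the yellow tray's upright front lip, 5 x 80 x 40 mm (x, y, z), origin at its centre; -x points the way the tray draws out, z up. Its +x face is the one to hook behind. There the tray has an empty finger bay open above: 58 mm long (x), 66 mm wide (y), floor 16 mm below this origin (26 mm above the table); then a 22 mm high divider and the tile bed.
- yellow_lip_front: Face plate of the yellow lip, in one piece with the rear plate, 5 x 80 x 35 mm (x, y, z), its top 5 mm lower; origin at its centre, 40 mm above the table. Its -x face is the front of the tray. Same axes.
- blue_tray (a joint): How far the blue tray is drawn out, m: 0 = home (against its stop), 0.12 = fully out (against its stop). Starts standing 60 to 110 mm open. It is an open aluminium tray, 200 mm long, 72 mm wide, filled with blue mosaic tiles; runs with about 2 N friction and stays where it is left.
- blue_lip_back: Rear plate of the blue tray's upright front lip, 5 x 80 x 40 mm (x, y, z), origin at its centre; -x points the way the tray draws out, z up. Its +x face is the one to hook behind. There the tray has an empty finger bay open above: 58 mm long (x), 66 mm wide (y), floor 16 mm below this origin (26 mm above the table); then a 22 mm high divider and the tile bed.
- blue_lip_front: Face plate of the blue lip, in one piece with the rear plate, 5 x 80 x 35 mm (x, y, z), its top 5 mm lower; origin at its centre, 40 mm above the table. Its -x face is the front of the tray. Same axes.
- green_tray (a joint): How far the green tray is drawn out, m: 0 = home (against its stop), 0.12 = fully out (against its stop). Starts home; is left alone. It is an open aluminium tray, 200 mm long, 72 mm wide, filled with green mosaic tiles; runs with about 2 N friction and stays where it is left.
- beads_center (a point): Centre of a small closed amber glass jar of beads, 34 mm diameter and 40 mm high, about 55 to 110 g, standing loose upright on the tile bed of the yellow tray, 135 to 165 mm behind its lip. It rides with the tray; z is its own upright axis.
- bowl: Yellow plastic mixing bowl, 170 mm across and 75 mm high, loose on the table; origin: centre of its underside.
- cup: Blue ceramic mug, 76 mm across and 85 mm high, loose; origin: centre of its underside.
- trowel: Spatula lying on the table, 280 mm long along its x; origin: underside, near the middle.
- glue: White glue bottle with orange cap, 60 mm diameter, 130 mm high, loose; origin: centre of its underside.
- hammer: Small hammer lying on the table, 260 mm long along its x; origin: underside, near the middle.
- panel: Half-finished mosaic board lying fixed on the table, 220 x 100 mm (x, y), 14 mm high; origin: centre of its underside.

How it is judged (in metres and radians):
On the way, in this order (a step that is already met when the one before it is completed fails the run):
1. the blue tray is pushed home (within 7 mm of its stop) (value of joint blue_tray below 0.007 m), for 0.2 s.
2. the yellow tray is drawn out (within 8 mm of its stop) (value of joint yellow_tray above 0.112 m), for 0.2 s.
At the end, for the whole second after the job is handed in: The yellow tray is at rest drawn out to within 8 mm of its stop (joint above 0.112), the blue and green trays are home within 7 mm, and the jar of beads stands upright (within 0.15 rad) on the tile bed of the yellow tray (value of joint yellow_tray above 0.112 m and value of joint each of blue_tray, green_tray below 0.007 m and angle between beads_center's own z axis and vertical below 0.15 rad and x of beads_center in the frame of yellow_lip_back between 0.07 and 0.2 m and z of beads_center in the frame of yellow_lip_back below 0.035 m and velocity of joint yellow_tray between -0.005 and 0.005 m/s and velocity of joint blue_tray between -0.005 and 0.005 m/s); the robot touches nothing.
It fails at once if the yellow tray is drawn out while the blue one still stands open (value of joint yellow_tray above 0.03 m and value of joint blue_tray above 0.012 m).
It fails at once if the green tray is drawn out (value of joint green_tray above 0.012 m).
It fails at once if the lip of the yellow or the blue tray is pinched between the fingers (both faces pressed at once) ((contact force between the fingers and yellow_lip_front above 1 N and contact force between the fingers and yellow_lip_back above 1 N) or (contact force between the fingers and blue_lip_front above 1 N and contact force between the fingers and blue_lip_back above 1 N)).
It fails at once if the jar of beads is tipped or lifted (angle between beads_center's own z axis and vertical above 0.4 rad or z of beads_center in the frame of yellow_lip_back above 0.045 m).
It fails at once if the bowl, mug, spatula, glue bottle or hammer is moved by more than 25 mm (distance of any of bowl, cup, trowel, glue, hammer from where it was at the start of the episode above 0.025 m).
It also fails if it takes over 48 s, if anything falls off the work surface, if the arm or the gripper's body presses on something with over 40 N, if the wrist force passes 120 N, or if a joint passes its speed limit or range.

## Working session

There is one attempt and no reset: what is moved stays moved. The work goes in short steps, Python scripts to look and compute and a tool call to move; the robot and the scene stay as the last step left them, time stands still between calls to the robot, and variables do not carry over. Pictures are saved under pics/ and viewed, at most 10 in all, crops included, and the job is handed in when it is done.

Besides the shell and the picture viewer there is one more tool, called after "Call:" as name([rows], argument=value, ...), one row to a line, values as JSON. drive_tool: Moves the arm, as the interface text tells. Its arguments: {"type":"object","properties":{"series":{"type":"array"},"newtons":{"type":"number"}},"required":["series"]}

```bash
mkdir -p pics; cat > h.py <<'E'
import numpy as np, cv2
from rig import env, viewer
def get(n):
    d=viewer.get_image(n); d['R']=cv2.Rodrigues(np.array(d['rvec'],float))[0]; d['t']=np.array(d['tvec'],float).reshape(3); return d
def cloud(d):
    K=np.array(d['camera_matrix']); h,w=d['depth'].shape
    u,v=np.meshgrid(np.arange(w),np.arange(h)); z=d['depth'].astype(float)
    P=np.stack([(u-K[0,2])/K[0,0]*z,(v-K[1,2])/K[1,1]*z,z],-1)
    W=(P-d['t'])@d['R']; W[z==0]=np.nan; return W
def save(d,n): cv2.imwrite('pics/'+n+'.png',d['img'][:,:,::-1])
E
python3 - <<'E'
from h import *
for n in ['top','side']:
    d=get(n); save(d,n+'0'); print(n,-d['R'].T@d['t'], np.round(d['R'],3).tolist())
    np.savez(n+'0.npz',img=d['img'],W=cloud(d))
s=env.observe(); print(s['time_s'],s['position'],np.round(s['tool_rot'],3),s['grip_width'])
E
```

```text
top [ 0.41952238 -0.01739241  1.38724551] [[-0.009, -1.0, 0.02], [-0.998, 0.008, -0.059], [0.058, -0.021, -0.998]]
side [0.25247593 0.80858394 0.84281799] [[-0.953, -0.302, 0.014], [-0.206, 0.616, -0.76], [0.221, -0.727, -0.65]]
0.1 [ 0.1481627  -0.52941002  0.2307644 ] [[ 0.963  0.269 -0.   ]
 [ 0.269 -0.963  0.001]
 [ 0.    -0.001 -1.   ]] 0.08524508260002592
```

View pics/top0.png

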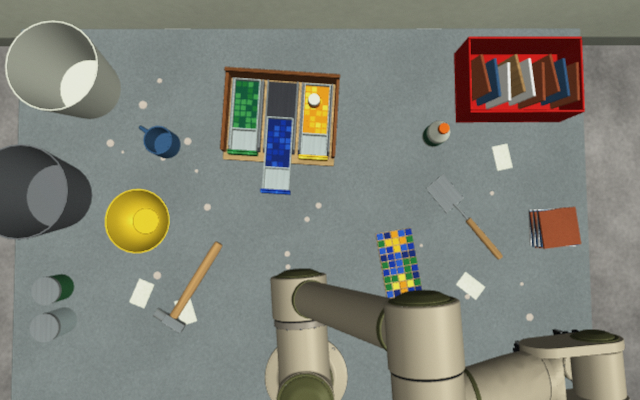

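View pics/side0.png

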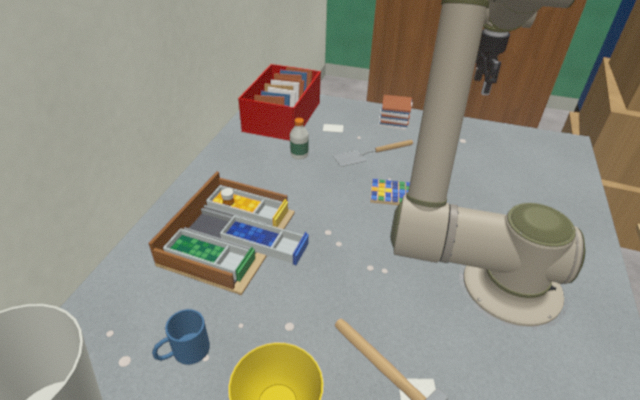

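Top view: the rack is at about (280,115), with green on the left (243), blue in the middle standing open with its lip at (276,192), and yellow on the right with its lip at (313,157) and the jar at (314,100). Side view agrees. Next I measure the lips and the rack axis.

```bash
python3 - <<'E'
import numpy as np,cv2
for n,rois in [('top',dict(blue=(255,180,300,200),yellow=(295,145,335,165),green=(222,140,265,160))),('side',dict(blue=(285,225,312,270),yellow=(268,190,292,228),green=(228,240,260,285)))]:
    f=np.load(n+'0.npz'); W=f['W']; hsv=cv2.cvtColor(f['img'],cv2.COLOR_RGB2HSV)
    H,S,V=[hsv[...,i].astype(int) for i in range(3)]
    for c,(a,b,e,g) in rois.items():
        lo,hi={'blue':(100,130),'yellow':(18,35),'green':(45,90)}[c]
        m=np.zeros(H.shape,bool); m[b:g,a:e]=True
        m&=(H>=lo)&(H<=hi)&(S>130)&np.isfinite(W[...,2])
        P=W[m]; z=np.nanpercentile(P[:,2],[2,50,98])
        k=P[P[:,2]>0.02]
        r=cv2.minAreaRect((k[:,:2]*1000).astype(np.float32))
        print(n,c,m.sum(),'z',z.round(3),'ctr',np.median(k,0).round(3),'y',np.percentile(k[:,1],[1,99]).round(3),'x',np.percentile(k[:,0],[1,50,99]).round(3),'rect',np.round(r[0],1),np.round(r[1],1),round(r[2],1))
        s=np.polyfit(k[:,1],k[:,0],1); print('   x=a*y+b',s.round(4),'yaw est deg',np.degrees(np.arctan(-s[0])).round(2))
f=np.load('top0.npz');W=f['W'];z=W[...,2]
sub=np.zeros(z.shape,bool); sub[60:165,215:345]=True
k=W[sub&(z>0.074)&(z<0.09)]; print('back',len(k)); 
r=cv2.minAreaRect((k[:,:2]*1000).astype(np.float32)); print(np.round(r[0],1),np.round(r[1],1),r[2])
print(np.polyfit(k[:,1],k[:,0],1))
k=W[sub&(z>0.1-0.05+0.005)&(z<0.12)]; r=cv2.minAreaRect((k[:,:2]*1000).astype(np.float32)); print(np.round(r[0],1),np.round(r[1],1),r[2])
E
```

```text
top blue 111 z [-0.001  0.058  0.066] ctr [0.506 0.078 0.059] y [0.041 0.116] x [0.501 0.506 0.512] rect [506.5  80. ] [78.1  7.7] 86.3
   x=a*y+b [0.0705 0.5003] yaw est deg -4.03
top yellow 156 z [0.012 0.056 0.065] ctr [ 0.597 -0.024  0.057] y [-0.062  0.014] x [0.592 0.597 0.604] rect [598.1 -24.4] [77.   8.7] 85.9
   x=a*y+b [0.069  0.5988] yaw est deg -3.95
top green 117 z [0.032 0.057 0.065] ctr [0.612 0.167 0.057] y [0.13  0.205] x [0.607 0.612 0.617] rect [612.7 167. ] [76.3  7.8] 86.2
   x=a*y+b [0.0654 0.601 ] yaw est deg -3.74
side blue 128 z [0.036 0.057 0.064] ctr [0.503 0.086 0.057] y [0.044 0.12 ] x [0.497 0.503 0.507] rect [502.9  81.3] [78.2  7.9] 86.2
   x=a*y+b [0.0579 0.4976] yaw est deg -3.32
side yellow 196 z [0.031 0.054 0.065] ctr [ 0.593 -0.019  0.054] y [-0.076  0.017] x [0.589 0.593 0.603] rect [595.4 -30.1] [16.4 97.8] 3.5
   x=a*y+b [0.0251 0.5944] yaw est deg -1.44
side green 16 z [0.059 0.061 0.065] ctr [0.612 0.172 0.061] y [0.139 0.204] x [0.609 0.612 0.614] rect [611.7 171.3] [67.4  3. ] 85.8
   x=a*y+b [0.0658 0.6001] yaw est deg -3.76
back 581
[786.4  58.5] [308.7  88.4] 86.0623779296875
[0.15395213 0.80723914]
[706.1  65.2] [310.6 249.8] 85.97777557373047
```

Call:
drive_tool([
  [[0.46, -0.51, 0], 19.5, 0],
  [[0.46, -0.51, 0], 19.5, 0],
  [[0.46, -0.51, 0], 19.5, 0],
  [[0.46, -0.51, 0], 19.5, 0],
  [[0.46, -0.51, 0], 19.5, 0],
  [[0.46, -0.51, 0], 19.5, 0],
  [[0.46, -0.51, 0], 19.5, 0],
  [[0.46, -0.51, 0], 19.5, 0],
  [[0.46, -0.51, 0], 19.5, 0],
  [[0.46, -0.51, 0], 19.5, 0],
  [[0.46, -0.51, 0], 19.5, 0],
  [[0.46, -0.51, 0], 19.5, 0],
  [[0.46, -0.51, 0], 19.5, 0],
  [[0.46, -0.51, 0], 19.5, 0],
  [[0.46, -0.51, 0], 19.5, 0],
  [[0.46, -0.51, 0], 19.5, 0],
  [[0.46, -0.51, 0], 19.5, 0],
  [[0.46, -0.51, 0], 19.5, 0],
  [[0.46, -0.51, 0], 19.5, 0],
  [[0.46, -0.51, 0], 19.5, 0],
], newtons=20)

```text
time_s: 2.1
position: [0.4537, 0.0849, 0.2315]
tool_rot: [[0.998, -0.069, 0.0], [-0.069, -0.998, -0.0], [0.0, 0.0, -1.0]]
ft_force: [0.6, -0.5, 0.2]
grip_width: -0.0002
gripper_force: 0.0
```

```bash
python3 - <<'E'
from h import *
d=get('wrist'); save(d,'w1'); W=cloud(d); np.savez('w1.npz',img=d['img'],W=W)
s=env.observe(); p=np.array(s['position']); R=np.array(s['tool_rot'])
hsv=cv2.cvtColor(d['img'],cv2.COLOR_RGB2HSV).astype(int); H,S=hsv[...,0],hsv[...,1]
T=(W-p)@R; z=W[...,2]
for c,(lo,hi) in {'blue':(100,130),'yellow':(18,35),'green':(45,90)}.items():
    m=(H>=lo)&(H<=hi)&(S>130)&(z>0.05)&(z<0.07)&(W[...,0]<0.64)
    if m.sum()<20: print(c,m.sum()); continue
    k=T[m]; print(c,m.sum(),'tool x',np.percentile(k[:,0],[2,50,98]).round(4),'y',np.percentile(k[:,1],[2,98]).round(4),'z',np.percentile(z[m],[2,50,98]).round(4))
E
```

```text
blue 1006 tool x [0.048  0.0542 0.1602] y [-0.287   0.0394] z [0.0513 0.0587 0.0644]
yellow 3092 tool x [-0.1246  0.0117  0.1546] y [-0.3601  0.1343] z [0.0506 0.0589 0.0695]
green 544 tool x [0.1485 0.1543 0.1565] y [-0.1309 -0.0546] z [0.0558 0.0621 0.064 ]
```

View pics/w1.png

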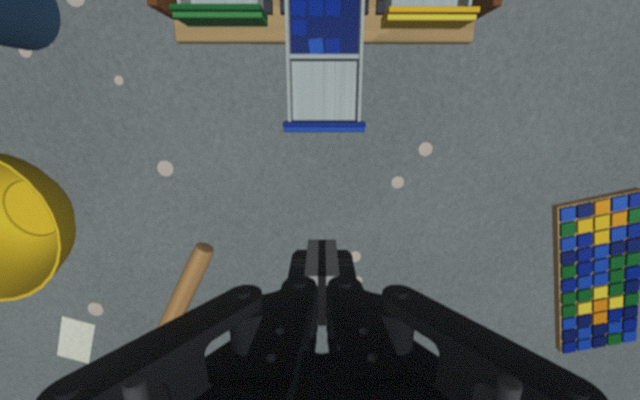

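The wrist view shows the blue lip centred ahead of the fingers at (324,127), with the green lip at (220,14) and the yellow at (433,14). The hammer end at (200,250) is low and to the left. Blue stands about 100 mm open.

Call:
drive_tool([
  [[0, 0, 0.05], 0, 0],
  [[0, 0, 0.1], 0, 0],
  [[0, 0, 0.15], 0, 0],
  [[0, 0, 0.18], 0, 0],
  [[0, 0, 0.192], 0, 0],
  [[0, 0, 0.192], 0, 0],
  [[0.02, 0, 0.192], 0, 0],
  [[0.03, 0, 0.192], 0, 0],
  [[0.04, 0, 0.192], 0, 0],
  [[0.05, 0, 0.192], 0, 0],
  [[0.06, 0, 0.192], 0, 0],
  [[0.07, 0, 0.192], 0, 0],
  [[0.08, 0, 0.192], 0, 0],
  [[0.09, 0, 0.192], 0, 0],
  [[0.1, 0, 0.192], 0, 0],
  [[0.11, 0, 0.192], 0, 0],
  [[0.12, 0, 0.192], 0, 0],
  [[0.125, 0, 0.192], 0, 0],
  [[0.13, 0, 0.192], 0, 0],
  [[0.13, 0, 0.192], 0, 0],
])

```text
time_s: 4.15
position: [0.5842, 0.0766, 0.0393]
tool_rot: [[0.998, -0.068, 0.001], [-0.068, -0.998, 0.0], [0.001, -0.0, -1.0]]
ft_force: [-0.8, -0.0, -0.5]
grip_width: -0.0001
gripper_force: 0.0
```

Call:
drive_tool([
  [[0.002, 0, 0], 0, 0],
  [[0.004, 0, 0], 0, 0],
  [[0.006, 0, 0], 0, 0],
  [[0.007, 0, 0], 0, 0],
  [[0.008, 0, 0], 0, 0],
  [[0.008, 0, 0], 0, 0],
])

```text
time_s: 4.75
position: [0.5889, 0.0764, 0.0392]
tool_rot: [[0.998, -0.067, -0.006], [-0.067, -0.998, 0.0], [-0.006, 0.0, -1.0]]
ft_force: [-12.3, -0.2, 7.9]
grip_width: -0.0
gripper_force: 6.4
```

Call:
drive_tool([
  [[-0.01, 0, 0], 0, 0],
  [[-0.03, 0, 0], 0, 0],
  [[-0.05, 0, 0], 0, 0],
  [[-0.07, 0.02, -0.04], 0, 0],
  [[-0.09, 0.05, -0.08], 0, 0],
  [[-0.09, 0.08, -0.12], 0, 0],
  [[-0.09, 0.096, -0.16], 0, 0],
  [[-0.09, 0.096, -0.16], 0, 0],
  [[-0.09, 0.096, -0.16], 0, 0],
])

```text
time_s: 5.65
position: [0.4954, -0.0139, 0.1999]
tool_rot: [[0.998, -0.068, 0.003], [-0.068, -0.998, -0.001], [0.003, 0.0, -1.0]]
ft_force: [-0.3, 0.3, -0.8]
grip_width: 0.0002
gripper_force: 0.0
```

```bash
python3 - <<'E'
from h import *
d=get('wrist'); save(d,'w2'); W=cloud(d)
s=env.observe(); p=np.array(s['position']); R=np.array(s['tool_rot']); print(p,R.round(3))
hsv=cv2.cvtColor(d['img'],cv2.COLOR_RGB2HSV).astype(int); H,S=hsv[...,0],hsv[...,1]
T=(W-p)@R; z=W[...,2]
for c,(lo,hi) in {'blue':(100,130),'yellow':(18,35),'green':(45,90)}.items():
    m=(H>=lo)&(H<=hi)&(S>130)&(z>0.05)&(z<0.07)&(W[...,0]>0.57)&(W[...,0]<0.63)&(abs(W[...,1]-.07)<.16)
    k=T[m]; print(c,m.sum(),'tool x',np.percentile(k[:,0],[2,50,98]).round(4),'y',np.percentile(k[:,1],[2,98]).round(4),'z',np.percentile(z[m],[2,50,98]).round(4))
E
```

```text
[ 0.49490572 -0.01338619  0.1988202 ] [[ 0.998 -0.068  0.   ]
 [-0.068 -0.998  0.   ]
 [ 0.    -0.    -1.   ]]
blue 1195 tool x [0.1004 0.1051 0.1091] y [-0.1301 -0.0535] z [0.0548 0.0583 0.0636]
yellow 1244 tool x [0.0984 0.1027 0.1069] y [-0.0354  0.041 ] z [0.0513 0.0581 0.0637]
green 470 tool x [0.1013 0.107  0.109 ] y [-0.2262 -0.1507] z [0.0565 0.0624 0.064 ]
```

View pics/w2.png

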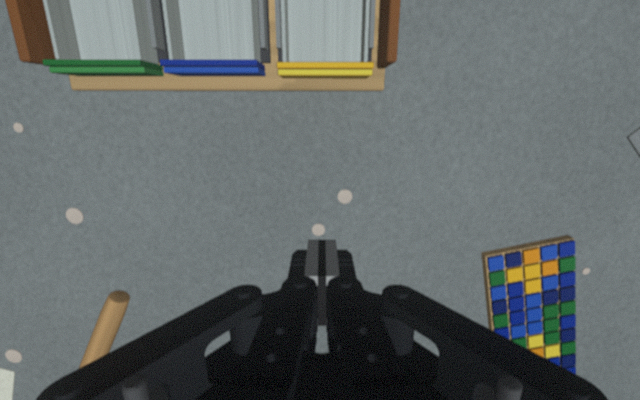

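Blue is level with green, so it is home; its lip is at (212,67). Yellow is about 2 mm open with its lip at (325,69). Next I lower the closed fingers into its bay.

Call:
drive_tool([
  [[0.04, 0.003, 0], 0, 0],
  [[0.08, 0.003, 0], 0, 0],
  [[0.12, 0.003, 0], 0, 0],
  [[0.135, 0.003, 0], 0, 0],
  [[0.135, 0.003, 0], 0, 0],
  [[0.135, 0.003, 0.04], 0, 0],
  [[0.135, 0.003, 0.08], 0, 0],
  [[0.135, 0.003, 0.11], 0, 0],
  [[0.135, 0.003, 0.125], 0, 0],
  [[0.135, 0.003, 0.14], 0, 0],
  [[0.135, 0.003, 0.15], 0, 0],
  [[0.135, 0.003, 0.158], 0, 0],
  [[0.135, 0.003, 0.164], 0, 0],
  [[0.135, 0.003, 0.164], 0, 0],
])

```text
time_s: 7.1
position: [0.6293, -0.0255, 0.0348]
tool_rot: [[0.998, -0.067, -0.001], [-0.067, -0.998, 0.0], [-0.001, -0.0, -1.0]]
ft_force: [-0.4, 0.3, 0.4]
grip_width: -0.0003
gripper_force: 0.0
```

Call:
drive_tool([
  [[-0.006, 0, 0], 0, 0],
  [[-0.012, 0, 0], 0, 0],
  [[-0.016, 0, 0], 0, 0],
  [[-0.02, 0, 0], 0, 0],
  [[-0.025, 0, 0], 0, 0],
  [[-0.032, 0, 0], 0, 0],
  [[-0.04, 0, 0], 0, 0],
  [[-0.048, 0, 0], 0, 0],
  [[-0.056, 0, 0], 0, 0],
  [[-0.064, 0, 0], 0, 0],
  [[-0.072, 0, 0], 0, 0],
  [[-0.08, 0, 0], 0, 0],
  [[-0.088, 0, 0], 0, 0],
  [[-0.096, 0, 0], 0, 0],
  [[-0.104, 0, 0], 0, 0],
  [[-0.112, 0, 0], 0, 0],
  [[-0.118, 0, 0], 0, 0],
  [[-0.122, 0, 0], 0, 0],
  [[-0.125, 0, 0], 0, 0],
  [[-0.125, 0, 0], 0, 0],
])

```text
time_s: 9.1
position: [0.5043, -0.0172, 0.0352]
tool_rot: [[0.998, -0.067, -0.001], [-0.067, -0.998, 0.0], [-0.001, -0.0, -1.0]]
ft_force: [0.4, 0.2, -0.3]
grip_width: -0.0001
gripper_force: 0.0
```

Call:
drive_tool([
  [[-0.002, 0, 0], 0, 0],
  [[-0.004, 0, 0], 0, 0],
  [[-0.006, 0, 0], 0, 0],
  [[-0.008, 0, 0], 0, 0],
  [[-0.01, 0, 0], 0, 0],
  [[-0.01, 0, 0], 0, 0],
])

```text
time_s: 9.7
position: [0.4945, -0.0166, 0.0353]
tool_rot: [[0.998, -0.067, -0.001], [-0.067, -0.998, 0.0], [-0.001, 0.0, -1.0]]
ft_force: [0.6, -0.3, -0.4]
grip_width: 0.0004
gripper_force: 0.1
```

Call:
drive_tool([
  [[-0.002, 0, 0], 0, 0],
  [[-0.004, 0, 0], 0, 0],
  [[-0.006, 0, 0], 0, 0],
  [[-0.007, 0, 0], 0, 0],
  [[-0.007, 0, 0], 0, 0],
])

```text
time_s: 10.2
position: [0.4943, -0.0168, 0.0359]
tool_rot: [[0.998, -0.069, 0.015], [-0.069, -0.998, -0.001], [0.015, 0.0, -1.0]]
ft_force: [28.0, 3.5, -19.1]
grip_width: 0.0001
gripper_force: 13.4
```

At the stop. Release and lift away.

Call:
drive_tool([
  [[0.004, 0, 0], 0, 0],
  [[0.008, 0, 0], 0, 0],
  [[0.016, 0, 0], 0, 0],
  [[0.022, 0, 0], 0, 0],
  [[0.022, 0, 0], 0, 0],
  [[0.022, 0, -0.02], 0, 0],
  [[0.022, 0, -0.05], 0, 0],
  [[0.022, 0, -0.09], 0, 0],
  [[0.022, 0, -0.13], 0, 0],
  [[-0.02, 0, -0.17], 0, 0],
  [[-0.06, 0, -0.17], 0, 0],
  [[-0.06, 0, -0.17], 0, 0],
  [[-0.06, 0, -0.17], 0, 0],
])

```text
time_s: 11.5
position: [0.4276, -0.012, 0.2058]
tool_rot: [[0.998, -0.068, 0.001], [-0.068, -0.998, -0.0], [0.001, 0.0, -1.0]]
ft_force: [0.6, -0.2, 0.1]
grip_width: 0.0
gripper_force: 0.0
```

```bash
python3 - <<'E'
from h import *
a=get('wrist'); b=get('side'); t=get('top')
W=cloud(a); s=env.observe(); p=np.array(s['position']); R=np.array(s['tool_rot']); print(p)
hsv=cv2.cvtColor(a['img'],cv2.COLOR_RGB2HSV).astype(int); H,S=hsv[...,0],hsv[...,1]; T=(W-p)@R; z=W[...,2]
for c,(lo,hi),(x0,x1) in [('blue',(100,130),(.57,.63)),('yellow',(18,35),(.45,.51)),('green',(45,90),(.57,.63))]:
    m=(H>=lo)&(H<=hi)&(S>130)&(z>0.05)&(z<0.07)&(W[...,0]>x0)&(W[...,0]<x1)&(abs(W[...,1]-.07)<.16)
    if m.sum(): print(c,m.sum(),np.percentile(T[m][:,0],[2,50,98]).round(4))
cv2.imwrite('pics/end.png',np.vstack([cv2.resize(x['img'][:,:,::-1][r],(640,290)) for x,r in [(t,np.s_[50:340,:]),(b,np.s_[90:380,:])]]))
E
```

```text
[ 0.42876131 -0.01223703  0.20501456]
yellow 959 [0.0464 0.0521 0.0563]
```

View pics/end.png

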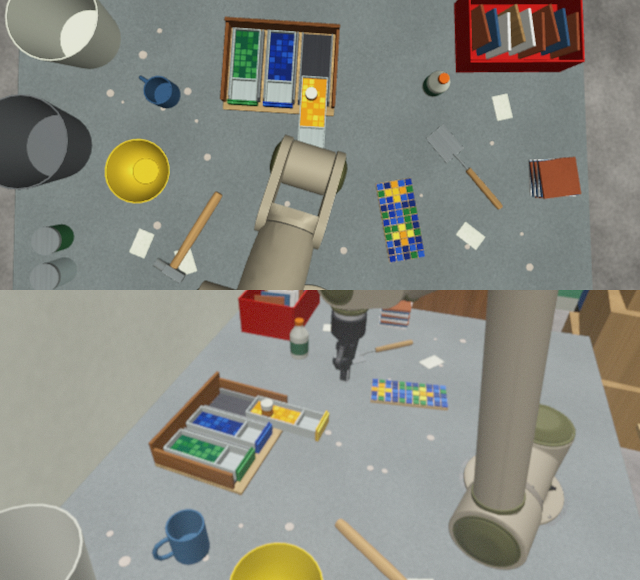

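The yellow tray is fully out (lip at (322,425) in the lower view) with the jar upright at (267,407). Blue and green are home and the other things haven't moved.

```bash
python3 -c "
from rig import env
print(env.close_job())"
```

```text
the job is handed in; nothing more can be done
None
```

The job is handed in, but the judge returned no verdict: blue is home, yellow is drawn to its stop (about 119 mm) with the jar upright, green is shut, and nothing else on the table was seen to move.

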